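# Lock the clamp bridge and tighten the ratchet screw of a socket-housing jig

### The arm

A 6-joint arm with a two-finger parallel gripper is mounted at the origin on the work surface. World frame = base frame: x ahead of the robot, y to its left, z up, the work surface at z = 0. Lengths are in m, angles in rad, forces in N, time in s.
With the tool pointing down it reaches from about 0.3 to 0.825 m from the base axis. Payload 5.4 kg.
Tool frame: the origin (TCP) lies at the very end of the fingers, on their centre line; the grasp point (between the pads) lies r.grip_point_offset behind it (r.grip_point_offset is the distance from the TCP to the grasp point, in m); z points along the fingers, y is the line along which they close (so a half turn about z gives the same grasp; the last joint's range is limited). The gripper opens to 92 mm and grips with 3 to 60 N. Pads are 20 mm wide; open, the fingers measure 128 mm over their backs; the gripper's body (75 mm by 189 mm) begins 69 mm behind the grasp point.
Start: joints at [-1.451, 0.158, 1.597, -0, 1.386, -0.21], TCP at [0.186, -0.544, 0.192] pointing down, gripper open.
Joint ranges: [-2.91, 2.91], [-0.94, 2.29], [0.18, 2.7], [-1.29, 4.43], [0.17, 2.64], [-3, 3]. Speed limits (rad/s): [2.57, 2.57, 3.14, 3.14, 3.14, 3.14].

### API

Orientations are given as a unit quaternion [w, x, y, z].
In Python, from station import r, vision, hand_in, spotter gives the robot as it stands.
- The arm moves only by the tool play_rows, never from a script. Its arguments are lists of equal length, an entry for each row: "jaw": the opening, from -1 (shut) to 1 (fully open), so that 0 is half open; "delta_pos": the shift along the tool's x, y, z each as a share of 0.6 m, from -1 to 1, a list of three; "turn": the turn, a rotation vector about the tool's x, y, z each as a share of pi/2 rad, from -1 to 1, a list of three. In form: {"jaw": [jaw, ...], "delta_pos": [[x, y, z], ...], "turn": [[rx, ry, rz], ...]}. A call has 1 to 12 rows; each row is the pose to reach, as a shift and turn from the pose commanded when the call began, along the tool's axes at that moment; what a row does not reach only later rows make up. A row lasts 1/10 s, in which the tool goes at most 50 mm and 8.59 degrees, less where a joint would pass 70% of its speed; a pose out of reach is approached as far as the arm can. A call with a number of a shift or a turn outside -1 to 1 is refused whole. A call with a gripper value outside its range is refused whole. The fingers move at their own pace and stop on an object; the grip force is fixed at half the most. Time passes only in rows, so rows that repeat a pose let the fingers close. It gives the time, the measured TCP pose, the force, the opening and the grip force at its end, in the units of the state.
- r.observe(): the state, without advancing time (a new reading comes with each control period).
- vision.grab_frame(name): name is "scene" or "top" or "wrist"; returns a dict with "pixels" (400x640x3 uint8, red, green, blue), "camera_matrix" (3x3 intrinsics, pixels), "pose" (4x4, takes a point from camera to world coordinates). Camera axes: x right, y down, z forward; pixel columns grow to the right and rows downward; lengths in m; the calibration is good to about 2 mm. A picture is of the moment at which its call begins. There is no depth.
- hand_in(): hands the job in; it is judged then, once.
Trained networks look in a picture, given as the dict that the camera call returned (one of the last four; its "shot" number tells which), for a name from the list of things; names that differ only in an ending like _2 or _b are one class to them, and where a whole thing is asked for, a point or a joint stands for the part that bears it (a point fixed in the world has none). Each returns a list of dicts, best first, with "score" (0 to 1); they miss things now and then, are a little off and sometimes report something else, mostly with a low value. They report only what shows in the picture. A call takes as long as a camera call.
- spotter.trace(picture, name): "pixels" (400x640 bool, what is visible of it) and "box" ([left, top, right, bottom] in pixels, round what is visible of it).
- spotter.place_of(picture, name): "xy" ([column, row] in pixels: a listed point, or the origin of a listed thing).
The state is a dict: "time_s": time; "joint_pos": joint angles; "joint_velocities": joint speeds; "joint_torque": joint torques, N m; "eef_pos": TCP position; "tcp_rot": TCP orientation; "wrist_force": force on the tool from outside, world axes, zero at the start; "ft_torque": the same for the moment, N m; "opening": finger opening in m; "finger_force": force on a finger pad.
Only numpy, scipy, OpenCV 4.12 (cv2) and the standard library are available. Lean on these libraries where they do the work, as an engineer would, in place of code of your own. Each camera call takes 0.05 s, during which the arm holds its last target. There are 200 camera calls.

### The job

The white socket housing lies in the assembly jig under its clamp bridge. First lock the bridge: slide the barrel bolt fully home through its keeper; then turn the black ratchet knob clockwise until the pressure foot is tight and the knob slips and clicks, and stop there: one click is enough, more than three would crack the housing. Let go, and leave the other things on the bench where they are.

Things in the scene. Friction and masses are not known exactly. Their poses are not given: they have to be found in the camera images.
- jig: Fixed aluminium plate 220 x 225 x 20 mm with white housing, dark steel bridge (110 mm high) and, at its right edge, the bolt. Origin at bench height below the housing's near half; the plate's middle is at (-0.020, -0.0275). x away from the robot at yaw 0, y left, z up. The screw axis leans 30 deg: its upper end points (-0.5, 0, 0.866) in this frame; knob grip at (-0.039, 0, 0.156).
- bolt_top (a point): Centre of the top of the bolt's upright steel handle, 98 mm above the bench. Handle 12 mm along the bolt, 18 mm across, 50 mm clear above the 12 mm rod. Axes as the jig's; home is towards +x. In the jig's frame it is at y = -0.108, x = -0.065 + bolt travel; guide blocks at x = -0.096 and 0.006 (16 mm thick, tops 54 mm high), keeper eye at x = 0.045 (62 mm high).
- bolt (a joint): Travel of the bolt along its track, m: 0 fully drawn back, 0.040 fully home against its stop and 10 mm through the keeper eye. It starts somewhere in the first 12 mm, slides with about 3 N of friction and stays where it is left.
- knob_grip (a point): Point on the screw's axis where to grip the knob's bar. z up along the leaning axis, x along the bar, y across it. Bar of black plastic 44 mm long, 14 mm thick; it reaches 16 mm above this point and 22 mm below, down to a round skirt of 44 mm diameter. Under the skirt a steel collar (42 mm) turns with the screw, a brass pin in its rim. The knob does not move along its axis.
- screw (a joint): Turn of the screw and collar, rad: grows clockwise seen from above the knob; the foot sinks 2.5 mm per rad. At 2.0 the foot is tight on the housing and the screw stops. It starts between 0 and 1.2. About 0.07 N m of friction; it stays where it is left. More than one grasp may be needed.
- ratchet (a joint): Slip of the knob past the collar, rad: 0 at the start. The knob carries the screw until that stops; then at 0.13 to 0.17 N m it slips clockwise over crests, first at 0.39, then each 0.785 rad (45 deg): a click each, the brass pin jumping out 2 mm. Let go, it mostly settles in a hollow: one click reads 0.79, three 2.36. Knob angle = screw + ratchet. Turning back unscrews.
- cover_a: Bystander: white plastic cover plate 84 x 84 x 9 mm lying left of the jig, origin at its underside.
- frame_b: Bystander: open white plastic tray-shaped frame 86 x 86 x 28 mm right of the jig, origin at its underside.
- grommet: Bystander: dark rubber ring, 44 mm across and 10 mm high, beyond the jig, origin at its underside.
- tub: Bystander: whitish tub 100 mm across and 100 mm high with a white lid, origin at its underside.
- driver: Bystander: screwdriver with orange handle, lying.
- tape: Bystander: round brown disc (tape roll) 90 mm across and 20 mm high, origin at its underside.

How it is judged:
On the way, in this order (a step that is already met when the one before it is completed fails the run):
1. the bolt is fully home in its keeper, with the screw not yet tight (value of joint bolt above 0.037 m and value of joint screw below 1.6 rad), for 0.2 s.
2. the screw is tight and the knob has slipped past its first crest (one click), the bolt still home (value of joint bolt above 0.037 m and value of joint screw above 1.9 rad and value of joint ratchet above 0.42 rad), for 0.2 s.
At the end, for the whole second after the job is handed in: The bolt reads over 0.037 (home at 0.040), the screw over 1.90 (tight at 2.0), the ratchet between 0.42 and 2.7 (one to three clicks), knob and screw at rest (all of step 2 and value of joint ratchet below 2.7 rad and velocity of joint ratchet between -0.1 and 0.1 rad/s and velocity of joint screw between -0.1 and 0.1 rad/s); the robot touches nothing.
It fails at once if the knob was turned on past three clicks (value of joint ratchet above 2.7 rad).
It fails at once if a bystander was pushed more than 30 mm (distance of any of cover_a, frame_b, grommet, tub, driver, tape from where it was at the start of the episode above 0.03 m).
It also fails if it takes over 70 s, if anything falls off the work surface, if the arm or the gripper's body presses on something with over 40 N, if the wrist force passes 120 N, or if a joint passes its speed limit or range.

## Working session

There is one attempt and no reset: what is moved stays moved. The work goes in short steps, Python scripts to look and compute and a tool call to move; the robot and the scene stay as the last step left them, time stands still between calls to the robot, and variables do not carry over. Pictures are saved under pics/ and viewed, at most 10 in all, crops included, and the job is handed in when it is done.

Besides the shell and the picture viewer there is one more tool, called after "Emit:" as name(argument=value, ...), one argument or row to a line, values as JSON. play_rows: Moves the arm, as the interface text tells. Shift numbers are shares of 0.6 m and turn numbers shares of pi/2 rad, none past 1 either way. Its arguments: {"type":"object","properties":{"jaw":{"type":"array","items":{"type":"number"}},"delta_pos":{"type":"array","items":{"type":"array","items":{"type":"number","minimum":-1,"maximum":1}}},"turn":{"type":"array","items":{"type":"array","items":{"type":"number","minimum":-1,"maximum":1}}}},"required":["jaw","delta_pos","turn"]}

```bash
mkdir -p pics; ls; cat > h.py <<'E'
import numpy as np, cv2
from scipy.spatial.transform import Rotation as R
from station import r, vision, hand_in, spotter
def ray(p,xy):
    d=np.linalg.inv(p["camera_matrix"])@[xy[0],xy[1],1]; P=np.array(p["pose"]); return P[:3,3],P[:3,:3]@d
def plane(p,xy,z):
    o,d=ray(p,xy); return o+d*(z-o[2])/d[2]
def proj(p,X):
    P=np.linalg.inv(np.array(p["pose"])); c=P[:3,:3]@np.array(X)+P[:3,3]; u=np.array(p["camera_matrix"])@c; return u[:2]/u[2]
def tri(obs):
    A=np.zeros((3,3));b=np.zeros(3)
    for p,xy in obs:
        o,d=ray(p,xy); d=d/np.linalg.norm(d); M=np.eye(3)-np.outer(d,d); A+=M;b+=M@o
    return np.linalg.solve(A,b)
def save(p,n): cv2.imwrite(f"pics/{n}.png",cv2.cvtColor(p["pixels"],cv2.COLOR_RGB2BGR))
E
python3 - <<'E'
from h import *
np.set_printoptions(precision=4,suppress=True)
ps={}
for c in ("scene","top"):
    p=vision.grab_frame(c); ps[c]=p; save(p,c+"0"); print(c,np.array(p["pose"])[:3,3])
    for n in ("jig","bolt_top","knob_grip"):
        for q in spotter.place_of(p,n)[:2]: print(n,q["score"],np.array(q["xy"]),plane(p,q["xy"],dict(jig=0,bolt_top=.098,knob_grip=.156)[n]))
for n in ("bolt_top","knob_grip"):
    print(n,tri([(p,spotter.place_of(p,n)[0]["xy"]) for p in ps.values()]))
s=r.observe(); print(s["eef_pos"],s["tcp_rot"],r.grip_point_offset,s["time_s"])
cv2.imwrite("pics/both0.png",cv2.cvtColor(np.vstack([ps["scene"]["pixels"][:300],ps["top"]["pixels"][:300]]),cv2.COLOR_RGB2BGR))
E
```

```text
pics
scene [ 1.8457 -0.252   0.9491]
jig 0.68 [355.3 242. ] [0.6499 0.1005 0.    ]
bolt_top 0.62 [315.6 199.2] [ 0.5163 -0.0139  0.098 ]
top [ 0.458  -0.0226  1.2387]
jig 0.77 [276.2 195.4] [0.5438 0.0979 0.    ]
bolt_top 0.71 [316.7 206.7] [ 0.5076 -0.0225  0.098 ]
knob_grip 0.51 [269.8 206.4] [0.5042 0.0987 0.156 ]
bolt_top [ 0.5086 -0.0176  0.0936]Traceback (most recent call last):
  File "<stdin>", line 9, in <module>
IndexError: list index out of range
```

View pics/scene0.png

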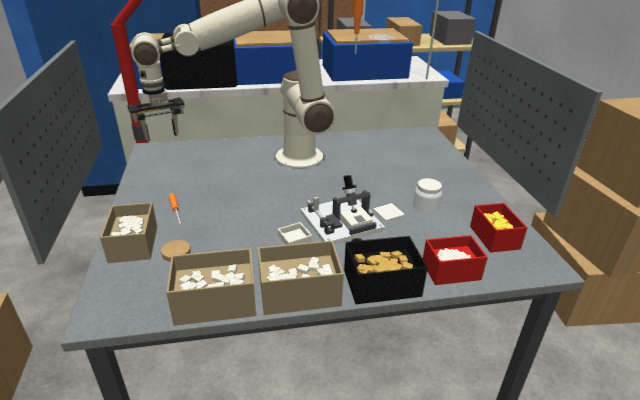

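View pics/top0.png

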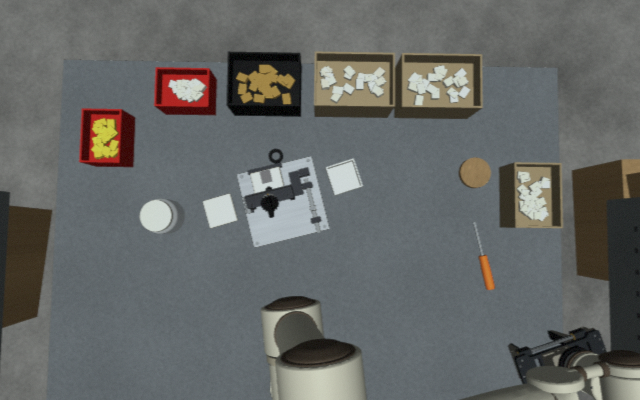

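The scene view shows the jig around (345,215), with the leaning knob at (349,183) and the bolt handle at (316,200). The top view shows the plate corners near (237,175), (311,156), (328,230) and (254,246), the knob at (269,203) and the bolt handle at (317,207), so yaw is about +13°. The frame is at (344,177), the cover at (220,210) and the grommet at (276,156).

```bash
python3 - <<'E'
from h import *
np.set_printoptions(precision=4,suppress=True)
p=vision.grab_frame("top")
C=[plane(p,q,.02) for q in ((237,175),(311,156),(328,230),(254,246))]
print(np.mean(C,0)); 
for i,j in ((3,0),(2,1)): d=C[j]-C[i]; print(np.degrees(np.arctan2(d[1],d[0])),np.linalg.norm(d))
for i,j in ((1,0),(2,3)): d=C[j]-C[i]; print(np.degrees(np.arctan2(-d[0],d[1])),np.linalg.norm(d))
for n in ("cover_a","frame_b","grommet"):
    q=spotter.place_of(p,n)[0]; print(n,plane(p,q["xy"],0))
s=r.observe(); print(s["eef_pos"],s["tcp_rot"],r.grip_point_offset,s["time_s"]); print(R.from_quat(s["tcp_rot"],scalar_first=True).as_matrix())
p=vision.grab_frame("wrist"); P=np.array(p["pose"]); M=R.from_quat(s["tcp_rot"],scalar_first=True).as_matrix()
print("cam in tool",M.T@(P[:3,3]-s["eef_pos"]),M.T@P[:3,:3],p["camera_matrix"])
E
```

```text
[0.5246 0.0772 0.02  ]
14.741683909183221 0.21276022990060758
13.65418103565361 0.2222130693605054
15.347487757387855 0.22322614497422308
12.897149022052238 0.21910973734818726
cover_a [0.5029 0.2713 0.    ]
frame_b [ 0.6034 -0.101   0.    ]
grommet [0.6586 0.1076 0.    ]
[ 0.1862 -0.544   0.1915] [ 0.      0.9864  0.1641 -0.    ] 0.0187 0.75
[[ 0.9461  0.3238 -0.    ]
 [ 0.3238 -0.9461 -0.    ]
 [-0.      0.     -1.    ]]
cam in tool [ 0.0657 -0.0005 -0.1935] [[-0.0003 -0.9719 -0.2355]
 [ 1.     -0.0002 -0.0002]
 [ 0.0002 -0.2355  0.9719]] [[292.2975   0.     319.5341]
 [  0.     292.2975 202.321 ]
 [  0.       0.       1.    ]]
```

Emit:
play_rows(
  jaw=[1,1,1,1,1,1,1,1,1,1,1,1],
  delta_pos=[
    [0.6,-0.56,-0.3],
    [0.6,-0.56,-0.3],
    [0.6,-0.56,-0.3],
    [0.6,-0.56,-0.3],
    [0.6,-0.56,-0.3],
    [0.6,-0.56,-0.3],
    [0.6,-0.56,-0.3],
    [0.6,-0.56,-0.3],
    [0.6,-0.56,-0.3],
    [0.6,-0.56,-0.3],
    [0.6,-0.56,-0.3],
    [0.6,-0.56,-0.3],
  ],
  turn=[
    [0,0,-0.95],
    [0,0,-0.95],
    [0,0,-0.95],
    [0,0,-0.95],
    [0,0,-0.95],
    [0,0,-0.95],
    [0,0,-0.95],
    [0,0,-0.95],
    [0,0,-0.95],
    [0,0,-0.95],
    [0,0,-0.95],
    [0,0,-0.95],
  ],
)

```text
time_s: 2.0
eef_pos: [0.4193, -0.1075, 0.3732]
tcp_rot: [0.002, 0.611, 0.792, 0.0]
wrist_force: [-0.1, 0.2, 0.3]
opening: 0.0922
finger_force: 0.0
```

```bash
cat >> h.py <<'E'
np.set_printoptions(precision=4,suppress=True)
def rel(pos,M):
    "shares from the present measured pose to a wanted TCP pose"
    s=r.observe(); M0=R.from_quat(s["tcp_rot"],scalar_first=True).as_matrix()
    return M0.T@(np.array(pos)-s["eef_pos"])/.6, R.from_matrix(M0.T@M).as_rotvec()/(np.pi/2)
def down(yaw): c,s=np.cos(yaw),np.sin(yaw); return np.array([[c,s,0],[s,-c,0],[0,0,-1.]])
E
python3 - <<'E'
from h import *
s=r.observe(); print(s["eef_pos"],s["joint_pos"],s["time_s"]); print(rel([.49,.03,.38],down(np.radians(104.2))))
E
```

```text
[ 0.4193 -0.1075  0.3732] [-0.5322 -0.2736  1.6585  0.0006  1.7535 -0.7881] 2.0
(array([ 0.1919,  0.1721, -0.0112]), array([0.0017, 0.0012, 0.0052]))
```

Emit:
play_rows(
  jaw=[0.2,0.2,0.2,0.2,0.2],
  delta_pos=[
    [0.19,0.17,-0.01],
    [0.19,0.17,-0.01],
    [0.19,0.17,-0.01],
    [0.19,0.17,-0.01],
    [0.19,0.17,-0.01],
  ],
  turn=[
    [0,0,0],
    [0,0,0],
    [0,0,0],
    [0,0,0],
    [0,0,0],
  ],
)

```text
time_s: 2.5
eef_pos: [0.4883, 0.0259, 0.3767]
tcp_rot: [-0.001, 0.613, 0.79, -0.001]
wrist_force: [0.3, -0.5, -0.8]
opening: 0.0553
finger_force: 0.0
```

```bash
python3 - <<'E'
from h import *
p=vision.grab_frame("wrist"); save(p,"w1"); t=vision.grab_frame("top")
s=r.observe(); print(s["eef_pos"],s["joint_pos"],s["opening"])
for n,z in (("jig",0),("bolt_top",.098),("knob_grip",.156)):
  for nm,q in (("w",p),("t",t)):
    for k in spotter.place_of(q,n)[:1]: print(nm,n,k["score"],np.array(k["xy"]),plane(q,k["xy"],z))
a=np.radians(14.2);J=np.array([[np.cos(a),-np.sin(a),0],[np.sin(a),np.cos(a),0],[0,0,1]]);o=np.array([.5372,.1088,0])
for nm,x in (("bolt",(-.06,-.108,.098)),("knob",(-.039,0,.156)),("c",(-.13,-.14,.02)),("c",(-.13,.085,.02)),("c",(.09,.085,.02)),("c",(.09,-.14,.02))): print(nm,proj(p,o+J@x))
E
```

```text
[0.488  0.0247 0.3771] [-0.1968 -0.1186  1.5185 -0.0008  1.7425 -0.4463] 0.054971459506239585
w jig 0.91 [354.7 130.4] [0.5352 0.1084 0.    ]
w bolt_top 0.61 [323.7 198.1] [ 0.5047 -0.0122  0.098 ]
w knob_grip 0.56 [346.  126.3] [0.5048 0.1058 0.156 ]
bolt [324.4116 197.3353]
knob [340.946  130.0368]
c [287.6086 204.4507]
c [284.8465  80.3777]
c [409.918   80.9098]
c [400.9743 204.945 ]
```

View pics/w1.png

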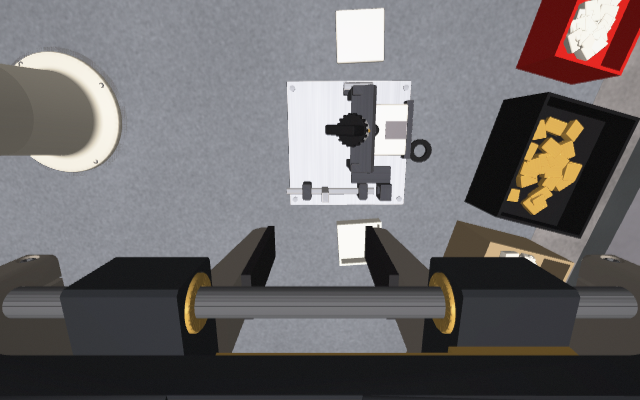

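The wrist view shows the plate corners at (288,81), (411,82), (405,205) and (288,204). The bolt handle is at (324,194), the guide blocks at (307,190) and (363,190), the keeper at (385,190), and the knob at (346,128) with its bar pointing left-right along jig x. I'll refine the pose from the corners.

```bash
cat >> h.py <<'E'
from scipy.optimize import least_squares
def Jm(a): c,s=np.cos(a),np.sin(a); return np.array([[c,-s,0],[s,c,0],[0,0,1.]])
def fit(obs):
    "obs: (picture, xy, jig point)"
    f=lambda v: np.concatenate([proj(p,np.array([v[0],v[1],0])+Jm(v[2])@X)-xy for p,xy,X in obs])
    q=least_squares(f,[.537,.109,.248],x_scale=[.01,.01,.05],loss="soft_l1"); return q.x,f(q.x).reshape(-1,2)
E
python3 - <<'E'
from h import *
p=vision.grab_frame("wrist"); s=r.observe(); print(s["eef_pos"])
g=cv2.cvtColor(p["pixels"],cv2.COLOR_RGB2GRAY)
c=np.array([[288,204],[288,81],[411,82],[405,205]],np.float32)
c2=cv2.cornerSubPix(g,c.reshape(-1,1,2).copy(),(4,4),(-1,-1),(3,50,.01)).reshape(-1,2); print(c2)
K=[(-.13,-.14,.02),(-.13,.085,.02),(.09,.085,.02),(.09,-.14,.02)]
x,e=fit([(p,a,np.array(b)) for a,b in zip(c2,K)]); print(x,np.degrees(x[2])); print(e)
o=np.array([x[0],x[1],0]);J=Jm(x[2])
b=plane(p,spotter.place_of(p,"bolt_top")[0]["xy"],.098); print("bolt in jig",J.T@(b-o))
print("handle pix tr=.0,.012",proj(p,o+J@[-.065,-.108,.098]),proj(p,o+J@[-.053,-.108,.098]))
M=down(x[2]+np.pi/2); t=o+J@[-.059,-.108,.18]; print(t,rel(t,M))
cv2.imwrite("pics/w2.png",cv2.cvtColor(cv2.resize(p["pixels"][70:220,275:425],None,fx=4,fy=4,interpolation=cv2.INTER_CUBIC),cv2.COLOR_RGB2BGR))
E
```

```text
[0.4883 0.0256 0.3776]
[[289.7564 203.7759]
 [285.9367  80.7105]
 [410.1503  79.9702]
 [402.5139 203.3319]]
[0.5399 0.1101 0.2551] 14.615661623420097
[[-0.2793  0.531 ]
 [-0.2949 -0.3016]
 [ 0.3907 -0.3154]
 [ 0.1828  0.3225]]
bolt in jig [-0.0695 -0.1075  0.098 ]
handle pix tr=.0,.012 [323.4285 196.7736] [330.6655 196.7318]
[ 0.51   -0.0093  0.18  ] (array([-0.0655,  0.0204,  0.3294]), array([ 0.0001,  0.0001, -0.003 ]))
```

View pics/w2.png

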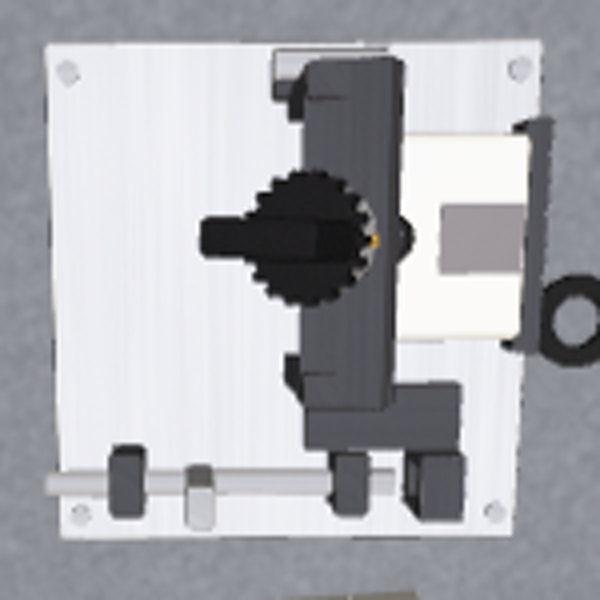

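The crop shows the plate clearly. The bolt handle top is at crop (201,508), which puts travel at about 2–4 mm. The knob bar lies along jig x, from (200,237) to (320,240), and the brass pin is at (376,241). The pose fit has subpixel residuals, so I'm approaching the bolt handle.

Emit:
play_rows(
  jaw=[0.2,0.2,0.2,0.2,0.2,0.2,0.2,0.2],
  delta_pos=[
    [-0.072,0.02,0.15],
    [-0.072,0.02,0.3],
    [-0.072,0.02,0.42],
    [-0.072,0.02,0.42],
    [-0.072,0.02,0.42],
    [-0.072,0.02,0.42],
    [-0.072,0.02,0.42],
    [-0.072,0.02,0.42],
  ],
  turn=[
    [0,0,-0.003],
    [0,0,-0.003],
    [0,0,-0.003],
    [0,0,-0.003],
    [0,0,-0.003],
    [0,0,-0.003],
    [0,0,-0.003],
    [0,0,-0.003],
  ],
)

```text
time_s: 3.8
eef_pos: [0.5128, -0.013, 0.1284]
tcp_rot: [0.002, 0.611, 0.792, 0.001]
wrist_force: [0.5, -0.5, -0.3]
opening: 0.0552
finger_force: 0.0
```

```bash
cat >> h.py <<'E'
o=np.array([.5399,.1101,0]);yaw=.2551;J=Jm(yaw)
def jig(x): return J.T@(np.array(x)-o)
E
python3 - <<'E'
from h import *
p=vision.grab_frame("wrist"); save(p,"w3"); s=r.observe(); print(jig(s["eef_pos"]),s["time_s"])
print(proj(p,o+J@[-.061,-.108,.098]),proj(p,o+J@[-.055,-.108,.098]))
for k in spotter.place_of(p,"bolt_top")[:1]: print(k["xy"],jig(plane(p,k["xy"],.098)))
t=o+J@[-.061,-.112,.068]; print(rel(t,down(yaw+np.pi/2)))
E
```

```text
[-0.057  -0.1124  0.1289] 3.85
[314.9167 211.7862] [322.4667 211.782 ]
[311.1, 211.2] [-0.064  -0.1075  0.098 ]
(array([ 0.0009, -0.0072,  0.1014]), array([0.0032, 0.0018, 0.0007]))
```

View pics/w3.png

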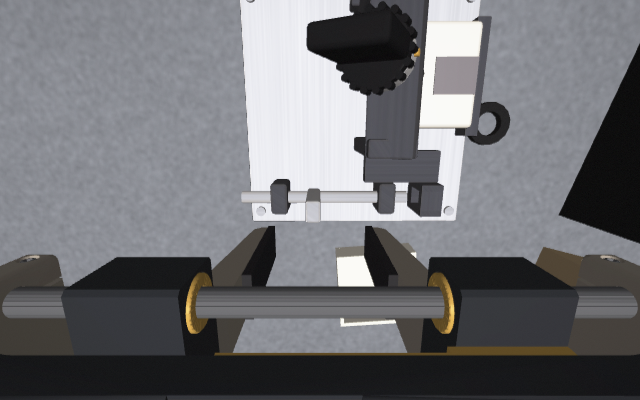

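The handle top is at (313,212), midway between the guide blocks (280,195) and (384,197), and matches the prediction for jig x ≈ -0.062. I'll descend and grip it.

Emit:
play_rows(
  jaw=[0.2,0.2,0.2,0.2,-1,-1,-1,-1,-1,-1,-1],
  delta_pos=[
    [0,-0.009,0.05],
    [0,-0.009,0.1],
    [0,-0.009,0.1],
    [0,-0.009,0.1],
    [0,-0.009,0.1],
    [0,-0.009,0.1],
    [0,-0.009,0.1],
    [0,-0.009,0.1],
    [0,-0.009,0.1],
    [0,-0.009,0.1],
    [0,-0.009,0.1],
  ],
  turn=[
    [0,0,0],
    [0,0,0],
    [0,0,0],
    [0,0,0],
    [0,0,0],
    [0,0,0],
    [0,0,0],
    [0,0,0],
    [0,0,0],
    [0,0,0],
    [0,0,0],
  ],
)

```text
time_s: 5.0
eef_pos: [0.5061, -0.0139, 0.0657]
tcp_rot: [0.0, 0.611, 0.792, 0.0]
wrist_force: [2.7, 1.3, -0.5]
opening: 0.0115
finger_force: 30.0
```

```bash
python3 - <<'E'
from h import *
s=r.observe(); print(jig(s["eef_pos"]),s["time_s"],s["opening"],s["finger_force"],J.T@s["wrist_force"])
t=o+J@[-.0235,-.112,.068]; print(rel(t,down(yaw+np.pi/2)))
E
```

```text
[-0.064  -0.1115  0.0657] 5.0 0.011494935941617013 30.000031292438507 [ 2.9531  0.5363 -0.5397]
(array([-0.001 ,  0.0675, -0.0037]), array([0.0008, 0.0001, 0.0005]))
```

Emit:
play_rows(
  jaw=[-1,-1,-1,-1,-1,-1,-1,-1],
  delta_pos=[
    [0,0.01,0],
    [0,0.02,0],
    [0,0.03,0],
    [0,0.04,0],
    [0,0.05,0],
    [0,0.06,0],
    [0,0.067,0],
    [0,0.067,0],
  ],
  turn=[
    [0,0,0],
    [0,0,0],
    [0,0,0],
    [0,0,0],
    [0,0,0],
    [0,0,0],
    [0,0,0],
    [0,0,0],
  ],
)

```text
time_s: 5.8
eef_pos: [0.5442, -0.0039, 0.0656]
tcp_rot: [-0.001, 0.611, 0.792, -0.001]
wrist_force: [-6.1, -1.4, 9.1]
opening: 0.0114
finger_force: 30.0
```

```bash
python3 - <<'E'
from h import *
s=r.observe(); print(jig(s["eef_pos"]),s["time_s"],s["opening"],s["finger_force"],J.T@s["wrist_force"])
E
```

```text
[-0.0246 -0.1114  0.0656] 5.8 0.011425209131622257 30.004461407661438 [-6.3133  0.1574  9.0877]
```

Emit:
play_rows(
  jaw=[-1,-1,-1,-1],
  delta_pos=[
    [0,0.004,0],
    [0,0.008,0],
    [0,0.01,0],
    [0,0.01,0],
  ],
  turn=[
    [0,0,0],
    [0,0,0],
    [0,0,0],
    [0,0,0],
  ],
)

```text
time_s: 6.2
eef_pos: [0.5441, -0.0038, 0.0654]
tcp_rot: [-0.005, 0.61, 0.792, -0.006]
wrist_force: [-25.6, -7.6, 22.1]
opening: 0.0114
finger_force: 30.1
```

```bash
python3 - <<'E'
from h import *
s=r.observe(); print(jig(s["eef_pos"]),s["time_s"],s["opening"],s["finger_force"],J.T@s["wrist_force"])
E
```

```text
[-0.0247 -0.1113  0.0654] 6.2 0.011364840482857094 30.07034808397293 [-26.7448  -0.9254  22.0761]
```

The bolt stopped firmly at jig x = -0.0247, so travel is about 0.040. Next I relax the push, release and rise.

Emit:
play_rows(
  jaw=[-1,-1,0.2,0.2,0.2,0.2,0.2,0.2,0.2,0.2,0.2,0.2],
  delta_pos=[
    [0,-0.006,0],
    [0,-0.01,0],
    [0,-0.01,0],
    [0,-0.01,0],
    [0,-0.01,0],
    [0,-0.01,0],
    [0,-0.01,-0.05],
    [0,-0.01,-0.12],
    [0,-0.01,-0.2],
    [0,-0.01,-0.28],
    [0,-0.01,-0.36],
    [0,-0.01,-0.36],
  ],
  turn=[
    [0,0,0],
    [0,0,0],
    [0,0,0],
    [0,0,0],
    [0,0,0],
    [0,0,0],
    [0,0,0],
    [0,0,0],
    [0,0,0],
    [0,0,0],
    [0,0,0],
    [0,0,0],
  ],
)

```text
time_s: 7.4
eef_pos: [0.5483, -0.0045, 0.29]
tcp_rot: [0.007, 0.611, 0.792, 0.003]
wrist_force: [-0.5, 0.0, 1.1]
opening: 0.0553
finger_force: 0.0
```

```bash
cat >> h.py <<'E'
ax=J@[-.5,0,.8660254]; G=o+J@[-.039,0,.156]
def knob(a,back):
    "tool at the knob: tool x along -jig x turned clockwise by a, grasp point 'back' m above knob_grip"
    x0=J@[-.8660254,0,-.5]; z=-ax; M=np.column_stack([x0,np.cross(z,x0),z])@R.from_rotvec([0,0,a]).as_matrix()
    return G+ax*back+z*r.grip_point_offset,M
E
python3 - <<'E'
from h import *
p=vision.grab_frame("wrist"); save(p,"w4"); s=r.observe(); print(jig(s["eef_pos"]),s["joint_pos"],s["time_s"])
print(proj(p,o+J@[-.025,-.108,.098]), [k["xy"] for k in spotter.place_of(p,"bolt_top")[:1]])
print("knob",proj(p,G),[k["xy"] for k in spotter.place_of(p,"knob_grip")[:1]])
M=knob(0,0)[1]
for d in (-.022,.022): print(proj(p,G+ax*.016+M[:,0]*d))
print(rel(*knob(0,.12)),knob(0,.12)[0])
cv2.imwrite("pics/w4c.png",cv2.cvtColor(cv2.resize(p["pixels"][0:230,230:480],None,fx=2.6,fy=2.6),cv2.COLOR_RGB2BGR))
E
```

```text
[-0.0222 -0.1123  0.2858] [-0.2288  0.0309  1.5493  0.0001  1.5529 -0.4849] 7.45
[314.4769 177.9007] [[314.5, 178.0]]
knob [300.5833  84.7097] [[301.3, 82.5]]
[310.7734  80.9317]
[274.3278  84.2263]
(array([ 0.1854, -0.1083,  0.0616]), array([-0.2613, -0.2621, -0.9745])) [0.4532 0.0875 0.2437]
```

View pics/w4c.png

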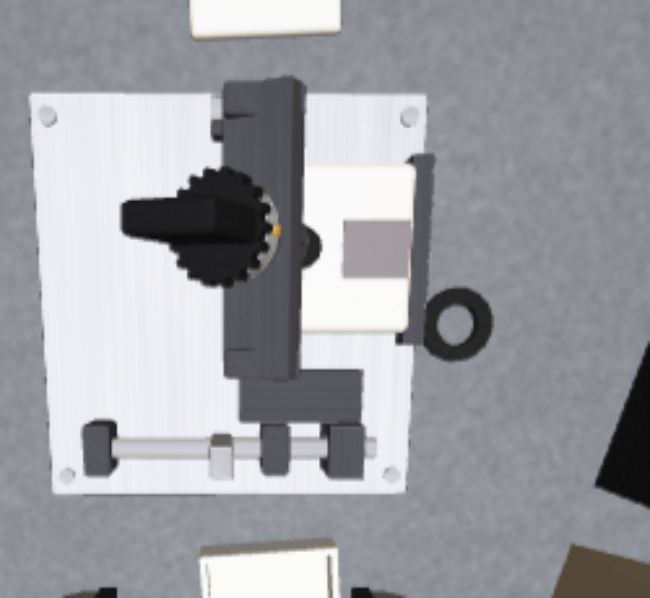

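The handle sits against the front guide block at crop (221,455) and the rod tip shows past the keeper at (370,447), so the bolt is home. The bar runs from (122,217) to (213,210), along jig x as predicted. I'm moving to the tilted pregrasp.

Emit:
play_rows(
  jaw=[0.2,0.2,0.2,0.2,0.2,0.2,0.2,0.2,0.2,0.2,0.2,0.2],
  delta_pos=[
    [0.02,-0.01,0],
    [0.04,-0.025,0],
    [0.06,-0.04,0.01],
    [0.08,-0.05,0.02],
    [0.1,-0.06,0.03],
    [0.12,-0.07,0.04],
    [0.14,-0.08,0.05],
    [0.16,-0.095,0.055],
    [0.185,-0.108,0.062],
    [0.185,-0.108,0.062],
    [0.185,-0.108,0.062],
    [0.185,-0.108,0.062],
  ],
  turn=[
    [-0.26,-0.26,-0.975],
    [-0.26,-0.26,-0.975],
    [-0.26,-0.26,-0.975],
    [-0.26,-0.26,-0.975],
    [-0.26,-0.26,-0.975],
    [-0.26,-0.26,-0.975],
    [-0.26,-0.26,-0.975],
    [-0.26,-0.26,-0.975],
    [-0.26,-0.26,-0.975],
    [-0.26,-0.26,-0.975],
    [-0.26,-0.26,-0.975],
    [-0.26,-0.26,-0.975],
  ],
)

```text
time_s: 8.75
eef_pos: [0.4522, 0.0866, 0.241]
tcp_rot: [0.254, -0.122, 0.959, 0.033]
wrist_force: [0.3, 0.4, -0.7]
opening: 0.0553
finger_force: 0.0
```

```bash
python3 - <<'E'
from h import *
p=vision.grab_frame("wrist"); save(p,"w5"); s=r.observe(); print(s["joint_pos"],s["time_s"])
print(rel(*knob(0,.12)),rel(*knob(0,.003)))
M=knob(0,0)[1]
for d in (-.022,0,.022): print(proj(p,G+ax*.016+M[:,0]*d))
print("knob",proj(p,G),[k["xy"] for k in spotter.place_of(p,"knob_grip")[:1]])
E
```

```text
[-0.2752 -0.7204  2.288   0.2802  1.1332 -2.1577] 8.8
(array([-0.0026,  0.0011, -0.0021]), array([ 0.0002, -0.0039, -0.0037])) (array([-0.0038,  0.0011,  0.1929]), array([ 0.0002, -0.0039, -0.0037]))
[319.5909 225.192 ]
[319.5305 203.6822]
[319.468  181.3946]
knob [319.5109 200.0316] [[319.4, 199.3]]
```

View pics/w5.png

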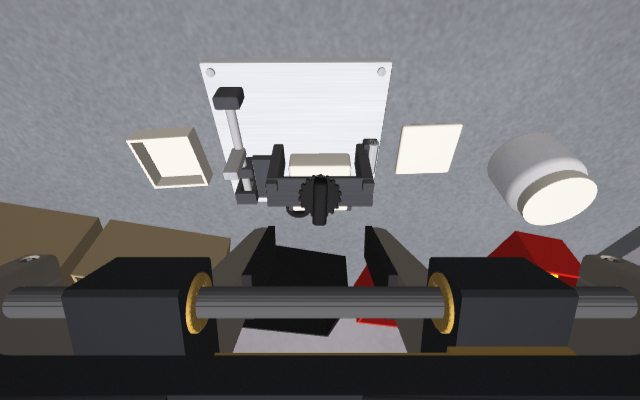

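The bar is vertical at column 320, rows 180–225, centred between the fingers and on the prediction. I'll descend along the axis and grip it.

Emit:
play_rows(
  jaw=[0.2,0.2,0.2,0.2,0.2,-1,-1,-1,-1,-1,-1,-1],
  delta_pos=[
    [-0.003,0,0.05],
    [-0.003,0,0.1],
    [-0.003,0,0.15],
    [-0.003,0.001,0.192],
    [-0.003,0.001,0.192],
    [-0.003,0.001,0.192],
    [-0.003,0.001,0.192],
    [-0.003,0.001,0.192],
    [-0.003,0.001,0.192],
    [-0.003,0.001,0.192],
    [-0.003,0.001,0.192],
    [-0.003,0.001,0.192],
  ],
  turn=[
    [0,-0.004,-0.004],
    [0,-0.004,-0.004],
    [0,-0.004,-0.004],
    [0,-0.004,-0.004],
    [0,-0.004,-0.004],
    [0,-0.004,-0.004],
    [0,-0.004,-0.004],
    [0,-0.004,-0.004],
    [0,-0.004,-0.004],
    [0,-0.004,-0.004],
    [0,-0.004,-0.004],
    [0,-0.004,-0.004],
  ],
)

```text
time_s: 10.05
eef_pos: [0.511, 0.1022, 0.1461]
tcp_rot: [0.259, -0.126, 0.957, 0.032]
wrist_force: [-3.3, -2.1, 4.5]
opening: 0.0133
finger_force: 29.9
```

```bash
cat >> h.py <<'E'
def rep():
    s=r.observe(); M=R.from_quat(s["tcp_rot"],scalar_first=True).as_matrix(); M0=knob(0,0)[1]
    g=M.T@(np.array(s["eef_pos"])-knob(0,0)[0]); e=R.from_matrix(M0.T@M).as_rotvec()
    t=M.T@np.array(s["ft_torque"]); f=M.T@np.array(s["wrist_force"])
    print("t",s["time_s"],"off",g,"rot",e,"torque",t,"F",f,"open",s["opening"],"ff",s["finger_force"],"q",np.array(s["joint_pos"]))
E
python3 -c "from h import *; rep(); print(rel(*knob(0,.003)))"
```

```text
t 10.05 off [-0.0029 -0.0003 -0.0056] rot [ 0.0008 -0.0049 -0.007 ] torque [0.3496 0.245  0.0454] F [ 0.9479 -1.2134 -5.7548] open 0.013348289340136014 ff 29.875524044036865 q [-0.183  -0.4041  2.2947  0.3054  0.788  -2.1809]
(array([0.0048, 0.0006, 0.0043]), array([-0.0005,  0.0031,  0.0044]))
```

Emit:
play_rows(
  jaw=[-1,-1,-1,-1,-1,-1],
  delta_pos=[
    [0.002,0,0],
    [0.002,0,0],
    [0.002,0,0],
    [0.002,0,0],
    [0.002,0,0],
    [0.002,0,0],
  ],
  turn=[
    [0,0,0.08],
    [0,0,0.16],
    [0,0,0.24],
    [0,0,0.32],
    [0,0,0.4],
    [0,0,0.4],
  ],
)

```text
time_s: 10.65
eef_pos: [0.5107, 0.1012, 0.1459]
tcp_rot: [0.238, 0.177, 0.949, 0.11]
wrist_force: [0.8, -5.5, 3.1]
opening: 0.0137
finger_force: 29.9
```

```bash
python3 -c "from h import *; rep()"
```

```text
t 10.65 off [-0.0026  0.0004 -0.0056] rot [ 0.0007 -0.0068  0.623 ] torque [ 0.8658 -0.515  -0.0257] F [-4.0226 -3.8883 -2.989 ] open 0.013718047745033575 ff 29.876790046691895 q [-0.1848 -0.4065  2.2973  0.3054  0.7862 -1.5525]
```

Emit:
play_rows(
  jaw=[-1,-1,-1,-1],
  delta_pos=[
    [0,0,0],
    [0,0,0],
    [0,0,0],
    [0,0,0],
  ],
  turn=[
    [0,0,0.08],
    [0,0,0.16],
    [0,0,0.2],
    [0,0,0.2],
  ],
)

```text
time_s: 11.05
eef_pos: [0.5106, 0.1009, 0.1457]
tcp_rot: [0.217, 0.322, 0.91, 0.145]
wrist_force: [-1.0, -6.1, 3.2]
opening: 0.0134
finger_force: 29.9
```

```bash
python3 - <<'E'
from h import *
rep(); p=vision.grab_frame("wrist"); save(p,"w6")
E
```

```text
t 11.05 off [-0.0025  0.0007 -0.0056] rot [ 0.0005 -0.0066  0.9353] torque [ 1.0638 -0.8889 -0.0043] F [-4.2777 -3.8006 -4.0256] open 0.013375463725344013 ff 29.9016273021698 q [-0.1852 -0.4066  2.2974  0.3044  0.7865 -1.2399]
```

View pics/w6.png

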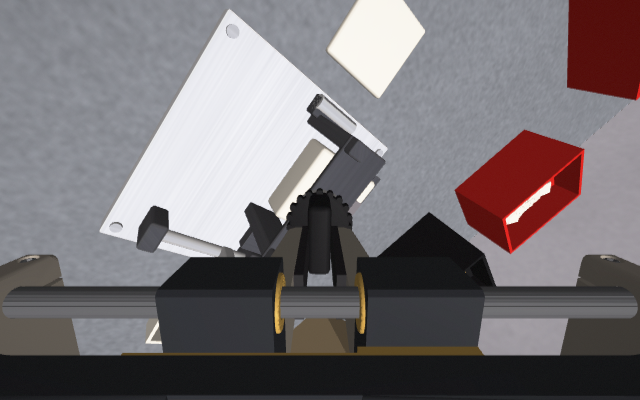

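The wrist view shows the bar held at (320,235), with the brass pin hidden. I'll go on in small steps and follow the torque.

Emit:
play_rows(
  jaw=[-1,-1,-1,-1],
  delta_pos=[
    [0.002,0,0],
    [0.002,0,0],
    [0.002,0,0],
    [0.002,0,0],
  ],
  turn=[
    [0,0,0.08],
    [0,0,0.15],
    [0,0,0.15],
    [0,0,0.15],
  ],
)

```text
time_s: 11.5
eef_pos: [0.5102, 0.1008, 0.1455]
tcp_rot: [0.2, 0.427, 0.866, 0.169]
wrist_force: [0.6, -10.5, 1.8]
opening: 0.0131
finger_force: 29.9
```

```bash
python3 -c "from h import *; rep()"
```

```text
t 11.5 off [-0.002   0.0009 -0.0056] rot [ 0.0009 -0.0083  1.1693] torque [ 1.0776 -1.7136 -0.053 ] F [-9.1783 -4.8413 -2.5036] open 0.013071098190576782 ff 29.89661157131195 q [-0.1839 -0.4085  2.2994  0.302   0.7846 -1.0031]
```

Emit:
play_rows(
  jaw=[-1,-1,-1,-1],
  delta_pos=[
    [0,0,0],
    [0,0,0],
    [0,0,0],
    [0,0,0],
  ],
  turn=[
    [0,0,0.06],
    [0,0,0.11],
    [0,0,0.11],
    [0,0,0.11],
  ],
)

```text
time_s: 11.9
eef_pos: [0.51, 0.1007, 0.1453]
tcp_rot: [0.184, 0.5, 0.826, 0.186]
wrist_force: [-0.7, -10.5, 2.1]
opening: 0.0132
finger_force: 29.9
```

```bash
python3 -c "from h import *; rep()"
```

```text
t 11.9 off [-0.0018  0.001  -0.0056] rot [ 0.0006 -0.0081  1.3419] torque [ 1.0001 -1.8516  0.0007] F [-9.2621 -4.0699 -3.4253] open 0.013189984607639899 ff 29.899102449417114 q [-0.1841 -0.4085  2.2995  0.3017  0.785  -0.8304]
```

Emit:
play_rows(
  jaw=[-1,-1,-1,-1,-1],
  delta_pos=[
    [-0.002,-0.001,0],
    [-0.002,-0.001,0],
    [-0.002,-0.001,0],
    [-0.002,-0.001,0],
    [-0.002,-0.001,0],
  ],
  turn=[
    [0,0,0.04],
    [0,0,0.08],
    [0,0,0.12],
    [0,0,0.12],
    [0,0,0.12],
  ],
)

```text
time_s: 12.4
eef_pos: [0.5097, 0.1003, 0.1451]
tcp_rot: [0.165, 0.575, 0.775, 0.203]
wrist_force: [-2.2, -6.8, 3.8]
opening: 0.0135
finger_force: 29.9
```

```bash
cat >> h.py <<'E'
def tz(n=5):
    v=[]
    for i in range(n):
        s=r.observe(); v.append(R.from_quat(s["tcp_rot"],scalar_first=True).as_matrix().T@np.array(s["ft_torque"])); p=vision.grab_frame("top")
    v=np.array(v)[:,2]; print("tz",v,v.mean()); return p
E
python3 -c "from h import *; rep(); tz()"
```

```text
t 12.4 off [-0.0019  0.0008 -0.0056] rot [-0.0014 -0.0067  1.5309] torque [ 0.4671 -1.3276 -0.0229] F [-5.9605 -1.6985 -5.1958] open 0.013453710831048587 ff 29.885281026363373 q [-0.1873 -0.409   2.3002  0.3056  0.7869 -0.6471]
tz [-0.0229 -0.0257  0.0193 -0.0239  0.0381] -0.002995723768279114
```

Emit:
play_rows(
  jaw=[-1,-1,-1,-1],
  delta_pos=[
    [0,0,0],
    [0,0,0],
    [0,0,0],
    [0,0,0],
  ],
  turn=[
    [0,0,0.06],
    [0,0,0.11],
    [0,0,0.11],
    [0,0,0.11],
  ],
)

```text
time_s: 13.05
eef_pos: [0.5095, 0.1003, 0.145]
tcp_rot: [0.147, 0.64, 0.723, 0.216]
wrist_force: [-2.6, -8.5, 4.2]
opening: 0.0136
finger_force: 29.9
```

```bash
python3 -c "from h import *; rep(); tz()"
```

```text
t 13.05 off [-0.0018  0.0009 -0.0056] rot [-0.0017 -0.0062  1.7035] torque [ 0.4618 -1.4629  0.0308] F [-7.788  -0.9135 -5.9606] open 0.01359130994992656 ff 29.884685575962067 q [-0.1874 -0.4091  2.3003  0.3053  0.7874 -0.4743]
tz [ 0.0308  0.0485  0.0247 -0.0391 -0.0447] 0.00402030353371551
```

Emit:
play_rows(
  jaw=[-1,-1,-1],
  delta_pos=[
    [0,0,0],
    [0,0,0],
    [0,0,0],
  ],
  turn=[
    [0,0,0.06],
    [0,0,0.12],
    [0,0,0.12],
  ],
)

```text
time_s: 13.6
eef_pos: [0.5093, 0.1003, 0.1448]
tcp_rot: [0.125, 0.706, 0.659, 0.229]
wrist_force: [-5.2, -7.5, 4.5]
opening: 0.0136
finger_force: 29.9
```

```bash
python3 -c "from h import *; rep(); tz(7); print(r.observe()['joint_torque'])"
```

```text
t 13.6 off [-0.0016  0.0009 -0.0055] rot [-0.0018 -0.0055  1.8938] torque [ 0.4091 -1.5786 -0.0176] F [-6.8173 -1.6139 -7.3889] open 0.013582176205576307 ff 29.882146418094635 q [-0.1874 -0.4091  2.3005  0.3051  0.788  -0.2838]
tz [-0.0176 -0.0509 -0.0371  0.0153  0.0398 -0.0282  0.0127] -0.009429769856131861
[  3.6736 -14.6593 -30.937    2.5896  -1.204    0.0227]
```

Emit:
play_rows(
  jaw=[-1,-1,-1],
  delta_pos=[
    [0,0,0],
    [0,0,0],
    [0,0,0],
  ],
  turn=[
    [0,0,0.06],
    [0,0,0.12],
    [0,0,0.12],
  ],
)

```text
time_s: 14.25
eef_pos: [0.509, 0.1003, 0.1447]
tcp_rot: [0.103, 0.764, 0.59, 0.239]
wrist_force: [-5.7, -9.4, 5.4]
opening: 0.0135
finger_force: 30.1
```

```bash
python3 -c "from h import *; rep(); tz(7); print(r.observe()['joint_torque'])"
```

```text
t 14.25 off [-0.0014  0.0009 -0.0055] rot [-0.0018 -0.0051  2.0813] torque [ 0.2184 -1.6216 -0.2835] F [-8.7178  0.2042 -8.6285] open 0.01349285599367359 ff 30.097777247428894 q [-0.1872 -0.4092  2.3006  0.3046  0.7885 -0.096 ]
tz [-0.2835 -0.2498 -0.2673 -0.2668 -0.2423 -0.272  -0.2119] -0.2562519684888674
[  3.354  -14.5226 -31.1001   2.7909  -1.4238   0.2639]
```

Torque jumped to 0.26 N·m at about 2.0 rad, so the screw is tight. Next I go over the first crest.

Emit:
play_rows(
  jaw=[-1,-1,-1,-1],
  delta_pos=[
    [0,0,0],
    [0,0,0],
    [0,0,0],
    [0,0,0],
  ],
  turn=[
    [0,0,0.06],
    [0,0,0.12],
    [0,0,0.16],
    [0,0,0.16],
  ],
)

```text
time_s: 15.0
eef_pos: [0.5088, 0.1007, 0.1446]
tcp_rot: [0.072, 0.832, 0.489, 0.25]
wrist_force: [-7.2, -7.5, 6.4]
opening: 0.0133
finger_force: 30.0
```

```bash
python3 -c "from h import *; rep(); tz(4); print(r.observe()['joint_torque'][5])"
```

```text
t 15.0 off [-0.0009  0.0008 -0.0055] rot [-0.0026 -0.0036  2.3329] torque [ 0.0934 -1.5113 -0.0271] F [-6.999   0.6138 -9.9811] open 0.013253916176415243 ff 30.00865638256073 q [-0.187  -0.4093  2.3007  0.3054  0.7893  0.1553]
tz [-0.0271 -0.0134 -0.0276 -0.0023] -0.017613617411469783
0.058936800342053175
```

Emit:
play_rows(
  jaw=[-1,-1,-1],
  delta_pos=[
    [0,0,0],
    [0,0,0],
    [0,0,0],
  ],
  turn=[
    [0,0,0.06],
    [0,0,0.12],
    [0,0,0.12],
  ],
)

```text
time_s: 15.5
eef_pos: [0.5086, 0.1009, 0.1445]
tcp_rot: [0.048, 0.875, 0.409, 0.256]
wrist_force: [-9.5, -6.9, 7.8]
opening: 0.0133
finger_force: 30.0
```

```bash
python3 -c "from h import *; rep(); tz(4); print(r.observe()['joint_torque'][5])"
```

```text
t 15.5 off [-0.0008  0.0007 -0.0055] rot [-0.0028 -0.0028  2.5223] torque [-0.0587 -1.4844  0.0336] F [ -7.0148   0.3298 -12.2483] open 0.013275744388979632 ff 30.01685231924057 q [-0.1869 -0.4093  2.3008  0.3056  0.7898  0.3446]
tz [0.0336 0.057  0.1144 0.0811] 0.07152925012058876
-0.0290653423871845
```

Torque peaked, fell and then reversed sign, so the knob passed one crest and is being drawn into the hollow. I'll add a small turn into the hollow, then release and retreat.

Emit:
play_rows(
  jaw=[-1,-1,-1],
  delta_pos=[
    [0,0,0],
    [0,0,0],
    [0,0,0],
  ],
  turn=[
    [0,0,0.05],
    [0,0,0.07],
    [0,0,0.07],
  ],
)

```text
time_s: 16.0
eef_pos: [0.5085, 0.101, 0.1444]
tcp_rot: [0.034, 0.896, 0.361, 0.258]
wrist_force: [-9.1, -7.0, 8.3]
opening: 0.0134
finger_force: 30.0
```

```bash
python3 -c "from h import *; rep(); tz(5); print(r.observe()['joint_torque'][5])"
```

```text
t 16.0 off [-0.0007  0.0006 -0.0055] rot [-0.0028 -0.0023  2.6309] torque [-0.1098 -1.444   0.0882] F [ -6.5124   1.467  -12.4681] open 0.013445998004017298 ff 30.01534938812256 q [-0.1869 -0.4094  2.3009  0.3057  0.7901  0.4532]
tz [0.0882 0.0449 0.0237 0.063  0.0615] 0.05623647150041074
-0.047717116540297866
```

Emit:
play_rows(
  jaw=[0.2,0.2,0.2,0.2,0.2,0.2,0.2,0.2,0.2,0.2],
  delta_pos=[
    [0,0,0],
    [0,0,0],
    [0,0,0],
    [0,0,0],
    [0,0,0],
    [0,0,-0.05],
    [0,0,-0.11],
    [0,0,-0.18],
    [0,0,-0.25],
    [0,0,-0.25],
  ],
  turn=[
    [0,0,0],
    [0,0,0],
    [0,0,0],
    [0,0,0],
    [0,0,0],
    [0,0,0],
    [0,0,0],
    [0,0,0],
    [0,0,0],
    [0,0,0],
  ],
)

```text
time_s: 17.25
eef_pos: [0.4372, 0.0817, 0.2811]
tcp_rot: [0.037, 0.894, 0.36, 0.263]
wrist_force: [-0.3, 0.6, 0.7]
opening: 0.0551
finger_force: 0.0
```

```bash
python3 - <<'E'
from h import *
rep(); p=vision.grab_frame("wrist"); g=proj(p,G); print(g)
print([k["xy"] for k in spotter.place_of(p,"bolt_top")[:1]],proj(p,o+J@[-.025,-.108,.098]))
x,y=g.astype(int); x0,y0=max(x-100,0),max(y-75,0); c=p["pixels"][y0:y0+150,x0:x0+200]
cv2.imwrite("pics/w7.png",cv2.cvtColor(cv2.resize(c,None,fx=4,fy=4,interpolation=cv2.INTER_CUBIC),cv2.COLOR_RGB2BGR)); print(x0,y0)
E
```

```text
t 17.25 off [ 0.0043  0.0053 -0.1607] rot [-0.0172 -0.0126  2.6298] torque [ 0.0541 -0.1767 -0.0197] F [ 0.576  -0.4394 -0.7019] open 0.05506685827817045 ff 0.0 q [-0.3174 -0.8164  2.2661  0.2929  1.2376  0.4561]
[315.5712 193.1606]
[[374.6, 231.8]] [376.3081 231.8445]
215 118
```

View pics/w7.png

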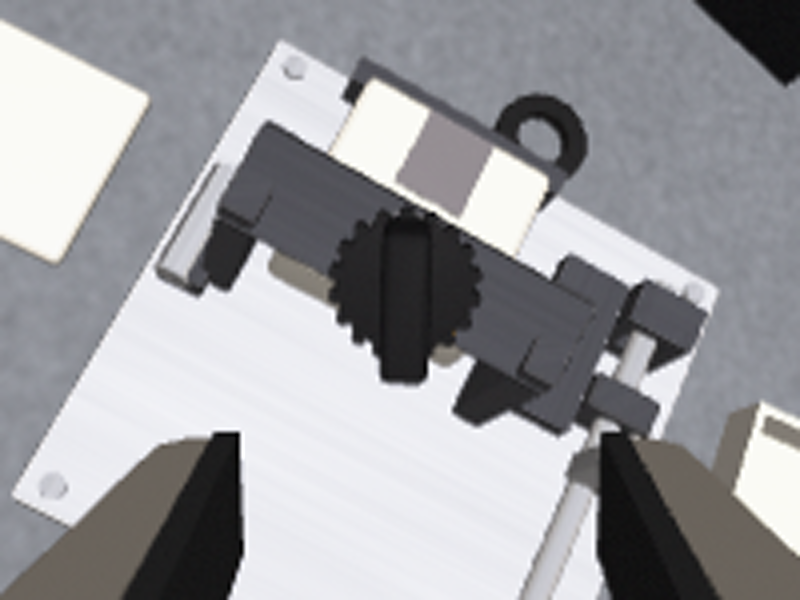

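The crop shows the bar vertical at (405,300), and the brass pin faintly at (455,330), about 45° behind the bar end it started under. That is one click. The bolt is still home, and the gripper is clear.

```bash
python3 -c "from h import *; print(hand_in())"
```

```text
the job is handed in; nothing more can be done
None
```

I slid the bolt fully home, tightened the screw until the knob slipped one click, let go and handed the job in; no verdict came back, but the torque trace and the pin (about 45° behind the bar) both point to exactly one click.

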